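Tip the standoffs from the lidded tin into the kit tray

TASK

Pick up the slope-nosed metal tin from the step, pinching its loose lid shut between the fingers, carry it to the rubber mat and set it down with the lid still on. There slide the lid off sideways and leave it on the mat, then tip the three white standoffs out of the tin into the black tray on the turntable and stand the empty tin upright on the mat again. Do not turn the turntable or knock the other parts about.

Things in the scene. Friction and masses are not known exactly. Their poses are not given: they have to be found in the camera images.
- tin_mid (a point): slope-nosed steel tin, 120 mm long (x), 66 wide (y), 36 high, 160 g, on the step, lid on, nose roughly towards the robot; point at the middle of its outline, 18 mm over its underside. x points from the nose to the square rear, z up. Upright 2 mm side walls at y = -33 and +33 mm. It stands on its flat floor, x = -6 to +60 mm. Its centre of mass is about 20 mm behind the point. Gripped across y
- tin_nose (a point): middle of the tin's nose rim, on the tin: 60 mm from the tin's middle point along -x and 18 mm above it. The front slopes up to it from the floor at 34 degrees, so tipped nose-down by 60 to 75 degrees the contents roll out over it. Axes as the tin's
- lid_mid (a point): loose steel lid, 60 g, plate 127 x 68 x 3 mm lying on the tin's rim; point at the centre of the grip ridge on its top, 10 mm over the plate's underside. The ridge is 50 mm long (x), 10 thick (y), 14 high. Axes as the tin's; shut, the point is 28 mm above the tin's middle point (1 mm play). Nothing but its weight holds it. Laid on the mat it rests on its lips, the point about 21 mm up
- lid_lip (a point): middle of the lid's long lip, 2.5 mm thick, hanging 17 mm down outside the tin's +y wall. The ends have lips 6 mm deep, the -y side none, so the lid slides off only towards +y. Gripping lid and tin across y near the rim (69 mm wide) puts one finger on this lip and one on the tin's -y wall (the plate's edge stays 1 to 2 mm inside it), which holds the lid shut
- tin: the same tin, origin at the middle of its outline on the underside level, axes as above
- lid: the same lid, origin at the centre of the plate's underside, axes as above
- standoff1_mid (a point): one of the three white nylon standoffs in the tin, round rod 18 mm across, 60 mm long (its x axis), 18 g; this point is its centre. At the start hidden under the lid, lying crosswise on the tin's floor and free to roll
- standoff2_mid (a point): one of the three white nylon standoffs in the tin, round rod 18 mm across, 60 mm long (its x axis), 18 g; this point is its centre. At the start hidden under the lid, lying crosswise on the tin's floor and free to roll
- standoff3_mid (a point): one of the three white nylon standoffs in the tin, round rod 18 mm across, 60 mm long (its x axis), 18 g; this point is its centre. At the start hidden under the lid, lying crosswise on the tin's floor and free to roll
- mat_top (a point): the black rubber mat, 300 x 300 mm and 3 mm thick, fixed to the shelf; this point is the centre of its top face, axes along its sides, z up
- tray_mid (a point): the black plastic kit tray fixed on the turntable's platter, open on top, outside 115 mm (x) by 165 mm (y), walls 3 mm thick, 35 mm high; this point is the centre of its inner floor (43 mm above the shelf), x and y along its sides, z up. Its rim is 32 mm above this point
- platter (a joint): turning angle of the turntable's round grey platter (340 mm across, top 40 mm above the shelf), 0 at the start, rad, positive anticlockwise from above; it turns stiffly (0.5 N m). The tray centre is 73 mm from its axis, on the tray's -x side of it
- riser: the aluminium step the tin stands on, 360 mm (x) by 170 mm (y), 50 mm high with a rubber liner, fixed; origin at the centre of its underside
- buzzer: black plastic buzzer, disc 42 mm across, 26 mm high, loose on the platter; origin at the centre of its underside; leave it alone
- spreader: copper heat spreader, square plate 56 x 56 mm, 9 mm high, loose on the platter; origin at the centre of its underside; leave it alone
- socket: purple plastic DIP socket, 80 x 26 x 12 mm, loose on the platter; origin at the centre of its underside; leave it alone
- oscillator: silver crystal oscillator can, rounded block 50 x 36 x 21 mm, loose on the platter; origin at the centre of its underside; leave it alone
- spare: a single spare white nylon standoff, 18 mm across, standing upright (60 mm) on the platter; not one of the three from the tin; origin at the centre of its underside; leave it alone
- can: round lidded aluminium can, 71 mm across, 82 mm high, on the step beside the tin; origin at the centre of its underside; leave it alone

How it is judged:
On the way, in this order (a step that is already met when the one before it is completed fails the run):
1. the tin is carried, lifted clear of the step, with its lid shut and a finger pressing on the lid (x of lid_mid in the frame of tin_mid between -0.006 and 0.006 m and y of lid_mid in the frame of tin_mid between -0.008 and 0.008 m and z of lid_mid in the frame of tin_mid between 0.022 and 0.034 m and height (world z) of tin_mid above 0.085 m and distance of tin_mid from where it was at the start of the episode above 0.06 m and contact force between the fingers and lid above 0.5 N and contact force between the fingers and tin above 0.5 N), for 0.2 s.
2. the tin stands on the mat, let go, with its lid still shut (x of lid_mid in the frame of tin_mid between -0.006 and 0.006 m and y of lid_mid in the frame of tin_mid between -0.008 and 0.008 m and z of lid_mid in the frame of tin_mid between 0.022 and 0.034 m and x of tin_mid in the frame of mat_top between -0.15 and 0.15 m and y of tin_mid in the frame of mat_top between -0.15 and 0.15 m and z of tin_mid in the frame of mat_top between 0.012 and 0.025 m and angle between tin_mid's own z axis and vertical below 0.15 rad and contact force between the fingers and lid below 0.2 N and contact force between the fingers and tin below 0.2 N), for 0.2 s.
3. the lid is slid at least 25 mm sideways, still lying on the tin, which stands on the mat (y of lid_mid in the frame of tin_mid between 0.025 and 0.09 m and z of lid_mid in the frame of tin_mid between 0.018 and 0.038 m and x of tin_mid in the frame of mat_top between -0.15 and 0.15 m and y of tin_mid in the frame of mat_top between -0.15 and 0.15 m and z of tin_mid in the frame of mat_top between 0.012 and 0.025 m and angle between tin_mid's own z axis and vertical below 0.15 rad), for 0.04 s.
4. the tin is tipped by more than 45 degrees near the tray (angle between tin_mid's own z axis and vertical above 0.785 rad and horizontal distance between tin_mid and tray_mid below 0.18 m), for 0.1 s.
At the end, for the whole second after the job is handed in: the three standoffs lie in the tray, below its rim; the tin stands upright (0.15 rad) on the mat and the lid lies on the mat, either way up (centres within its 300 mm square, the lid's ridge under 45 mm above it); both let go and at rest (x of standoff1_mid in the frame of tray_mid between -0.054 and 0.054 m and y of standoff1_mid in the frame of tray_mid between -0.079 and 0.079 m and z of standoff1_mid in the frame of tray_mid between 0 and 0.035 m and x of standoff2_mid in the frame of tray_mid between -0.054 and 0.054 m and y of standoff2_mid in the frame of tray_mid between -0.079 and 0.079 m and z of standoff2_mid in the frame of tray_mid between 0 and 0.035 m and x of standoff3_mid in the frame of tray_mid between -0.054 and 0.054 m and y of standoff3_mid in the frame of tray_mid between -0.079 and 0.079 m and z of standoff3_mid in the frame of tray_mid between 0 and 0.035 m and x of tin_mid in the frame of mat_top between -0.15 and 0.15 m and y of tin_mid in the frame of mat_top between -0.15 and 0.15 m and z of tin_mid in the frame of mat_top between 0.012 and 0.025 m and angle between tin_mid's own z axis and vertical below 0.15 rad and x of lid_mid in the frame of mat_top between -0.15 and 0.15 m and y of lid_mid in the frame of mat_top between -0.15 and 0.15 m and z of lid_mid in the frame of mat_top between -0.005 and 0.045 m and contact force between the fingers and lid below 0.2 N and contact force between the fingers and tin below 0.2 N and linear speed of each of tin, lid below 0.02 m/s); the robot touches nothing.
It fails at once if one of the other parts or the can is moved by more than 30 mm (distance of any of buzzer, spreader, socket, oscillator, spare, can from where it was at the start of the episode above 0.03 m).
It fails at once if the turntable is turned by more than 0.1 rad (value of joint platter above 0.1 rad or value of joint platter below -0.1 rad).
It also fails if it takes over 69 s, if anything falls off the work surface, if the arm or the gripper's body presses on something with over 40 N, if the wrist force passes 120 N, or if a joint passes its speed limit or range.

ROBOT

A 6-joint arm with a two-finger parallel gripper is mounted at the origin on the work surface. World frame = base frame: x ahead of the robot, y to its left, z up, the work surface at z = 0. Lengths are in m, angles in rad, forces in N, time in s.
With the tool pointing down it reaches from about 0.375 to 0.9 m from the base axis. Payload 3.1 kg.
Tool frame: the origin (TCP) lies midway between the tips of the shut fingers; the grasp point (between the pads) lies 19 mm behind it (arm.grip_point_offset is the distance from the TCP to the grasp point, in m); z points along the fingers, x is the direction in which the jaws open and shut, and the axes are right-handed (so a half turn about z gives the same grasp; the last joint's range is limited). The gripper opens to 87 mm and grips with 3 to 60 N. Pads are 19 mm wide; open, the fingers measure 117 mm over their backs; the gripper's body (75 mm by 190 mm) begins 51 mm behind the grasp point.
Start: joints at [1.056, 0.527, 1.433, -0, 1.181, -0.178], TCP at [0.206, 0.59, 0.223] pointing down, gripper open.
Joint ranges: [-3.08, 3.08], [-0.75, 2.2], [0.22, 2.44], [-1.43, 4.57], [0, 2.65], [-2.85, 2.85]. Speed limits (rad/s): [2.79, 2.79, 3.14, 3.14, 3.14, 3.14].

INTERFACE

Orientations are given as a unit quaternion [x, y, z, w].
In Python, from plant import arm, jaws, ik, status, eyes, job gives the robot as it stands. Calls block until the motion is done:
- arm.goto(position, orientation): joint-space move of the TCP to a pose.
- arm.servo_line(position, rot=None, feed=0.15): straight line of the TCP; rot=None keeps the orientation; feed is the mean speed in m/s.
- arm.movej(angles): joint-space move.
- jaws.grip(opening): opening from 0.0 (shut) to 1.0 (fully open); the grip force is fixed at half the most; returns when the fingers have stopped.
- arm.wait(seconds).
- ik(position, orientation): joint angles nearest the present ones, or None.
- status.state(): the state.
- eyes.grab_frame(name): name is "side" or "top"; returns a dict with "frame" (480x640x3 uint8, red, green, blue), "depth" (480x640 float32, m along the optical axis (not along the pixel's ray), 0 where there is no reading), "fx", "fy", "cx", "cy" (pixels), "world_to_cam" (4x4, takes a point from world to camera coordinates). Camera axes: x right, y down, z forward; pixel columns grow to the right and rows downward; lengths in m; the calibration is good to about 2 mm. A picture is of the moment at which its call begins.
A pose or a line that the arm cannot do raises arm.PlanningError and nothing moves.
- job.hand_in(): hands the job in, once; it reports no verdict.
The state is a dict: "time": time; "joint_positions": joint angles; "joint_velocities": joint speeds; "tau": joint torques, N m; "position": TCP position; "tool_rot": TCP orientation; "contact_force": force on the tool from outside, world axes, zero at the start; "torque": the same for the moment, N m; "width": opening from 0.0 (shut) to 1.0 (fully open).
Only numpy, scipy, OpenCV 4.12 (cv2) and the standard library are available. Lean on these libraries where they do the work, as an engineer would, in place of code of your own. Each camera call takes 0.05 s, during which the arm holds its last target.

## Working session

There is one attempt and no reset: what is moved stays moved. The work goes in short steps, each a Python script; the robot and the scene stay as the last script left them, time stands still between calls to the robot, and variables do not carry over. Pictures are saved under pics/ and viewed, and the job is handed in when it is done.

```bash
ls; mkdir -p pics; python3 - <<'E'
from plant import arm,jaws,ik,status,eyes,job
import cv2,numpy as np
print(status.state())
for n in("side","top"):
    f=eyes.grab_frame(n); cv2.imwrite(f"pics/a_{n}.png",f["frame"][:,:,::-1]); np.savez(f"/tmp/a_{n}.npz",**f)
    print(n,f["fx"],f["cx"],f["cy"],np.round(f["world_to_cam"],3).tolist(),(f["depth"]>0).mean())
E
```

```text
pics
{'time': 0.0, 'joint_positions': array([ 1.05654232e+00,  5.28423945e-01,  1.43389155e+00, -1.35001781e-05,
        1.18138177e+00, -1.78516045e-01]), 'joint_velocities': array([ 0.00113803,  0.00055926, -0.00017234, -0.00024289, -0.00222568,
        0.0019474 ]), 'tau': array([-7.54637040e-04, -4.40027547e+01, -1.76600897e+01,  6.33445778e-02,
        5.80561347e-02, -1.22015258e-04]), 'position': array([0.20554069, 0.58947099, 0.22160099]), 'tool_rot': array([ 8.15309664e-01,  5.79024217e-01, -9.49864337e-04,  4.52928974e-04]), 'contact_force': array([ 0.81089335, -1.31591067, -0.34473855]), 'torque': array([-0.02382778,  0.00217628,  0.01247576]), 'width': 0.9993958944647453}
side 456.725545941889 317.9853140726599 238.0304257535472 [[0.713, -0.701, 0.017, -0.387], [-0.517, -0.542, -0.663, 0.335], [0.474, 0.464, -0.749, 0.783], [0.0, 0.0, 0.0, 1.0]] 0.9959244791666667
top 591.632222575185 321.2176282763317 248.56688357298754 [[0.017, -1.0, -0.019, -0.004], [-0.984, -0.014, -0.18, 0.529], [0.18, 0.022, -0.983, 1.388], [0.0, 0.0, 0.0, 1.0]] 0.9958203125
```

View pics/a_side.png

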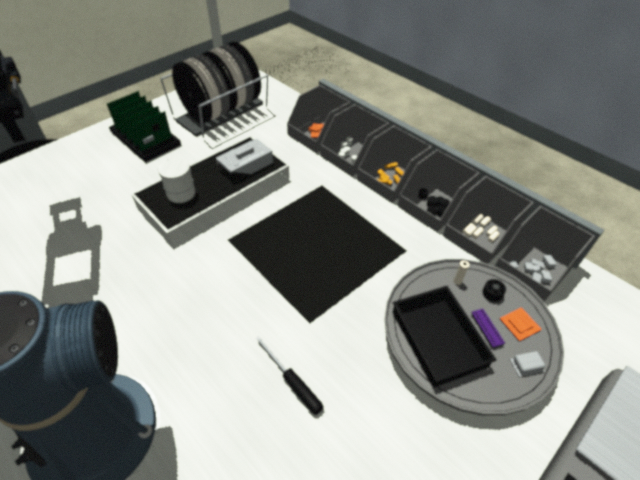

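View pics/a_top.png

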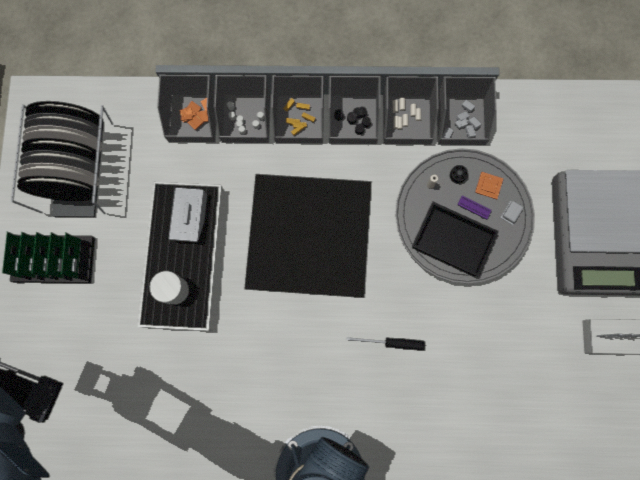

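```bash
cat > h.py <<'E'
import numpy as np,cv2
def load(n): return dict(np.load(n))
def cloud(f):
    d=f["depth"].astype(float); v,u=np.mgrid[0:480,0:640]
    p=np.stack([(u-f["cx"])/f["fx"]*d,(v-f["cy"])/f["fy"]*d,d,np.ones_like(d)],-1)
    return (p@np.linalg.inv(f["world_to_cam"]).T)[...,:3]
def ray(f,uv,z):
    T=np.linalg.inv(f["world_to_cam"]); r=T[:3,:3]@np.array([(uv[0]-f["cx"])/f["fx"],(uv[1]-f["cy"])/f["fy"],1]); o=T[:3,3]
    return o+r*(z-o[2])/r[2]
def rect(f,mask,z,lo=50):
    "largest contour -> cast to plane z -> minAreaRect in mm"
    cs,_=cv2.findContours(mask.astype(np.uint8),cv2.RETR_EXTERNAL,cv2.CHAIN_APPROX_NONE)
    c=max(cs,key=cv2.contourArea)[:,0]
    w=np.array([ray(f,p,z)[:2] for p in c])
    r=cv2.minAreaRect((w*1000).astype(np.float32)); return r,c.mean(0)
E
python3 - <<'E'
from h import *
t=load('/tmp/a_top.npz'); W=cloud(t); z=W[...,2]
for n,p in dict(table=(300,400),mat=(308,235),step=(160,230),lid=(176,215),ridge=(187,213),tray=(456,239),platter=(440,270),can=(170,285)).items(): print(n,np.round(W[p[1],p[0]],4))
print(np.round(z[185:245:6,165:212:3]*1000))
fr=t["frame"].astype(int)
print(fr[185:245:6,165:212:3].mean(-1).astype(int))
dark=(fr.max(-1)<45)
def win(a,b,c,d):
    m=np.zeros((480,640),bool); m[b:d,a:c]=1; return m
print('mat',rect(t,dark&win(235,165,385,305),.003))
print('lid depth',rect(t,(z>.08)&win(160,175,215,250),.089))
print('lid colour',rect(t,(fr.mean(-1)>110)&win(160,185,210,250),.089))
print('trayrim', rect(t,(fr.max(-1)<60)&win(405,190,505,285),.075))
print('can',rect(t,(z>.1)&win(140,265,200,310),.132))
E
```

```text
table [0.1675 0.0492 0.0025]
mat [0.5715 0.0387 0.0009]
step [0.5695 0.4003 0.0482]
lid [0.5977 0.3516 0.0901]
ridge [0.6009 0.3233 0.0985]
tray [ 0.5572 -0.3232  0.0453]
platter [ 0.4809 -0.2835  0.0429]
can [0.4246 0.3438 0.1313]
[[ 53.  49.  45.  53.  51.  51.  49.  48.  54.  46.  48.  50.  51.  45.
   48.  44.]
 [ 54.  52.  47.  52.  89.  89.  88.  87.  97.  90.  87.  89.  95.  51.
   52.  50.]
 [ 51.  46.  48.  49.  85.  96.  86.  93.  88.  90.  91.  86.  85.  79.
   54.  53.]
 [ 52.  50.  47.  87.  91.  92.  86. 102. 100.  94.  92.  86.  88.  73.
   50.  50.]
 [ 52.  51.  49.  90.  89.  94.  87. 102.  95.  89.  88.  88.  87.  62.
   54.  50.]
 [ 52.  49.  48.  88.  84.  85.  90. 105.  92.  89.  90.  90.  84.  58.
   56.  54.]
 [ 47.  52.  52.  96.  91.  88. 104. 107.  83.  91.  87.  89.  79.  51.
   48.  50.]
 [ 51.  45.  88.  91.  91.  85.  84.  87.  88.  89.  87.  88.  73.  48.
   48.  52.]
 [ 52.  54.  90.  89.  86.  89.  91.  90.  94.  87.  92.  74.  51.  50.
   49.  47.]
 [ 54.  53.  85.  86.  87.  93.  89.  89.  90.  87.  88.  85.  53.  50.
   51.  49.]]
[[ 41  38  49  53
[... 681 characters left out ...]
8880920410156), (293.2480773925781, 294.74713134765625), 86.7000503540039), array([308.57802198, 235.77362637]))
lid depth (((600.6859741210938, 325.3149108886719), (72.51919555664062, 128.0334930419922), 86.60758209228516), array([186.65384615, 214.39102564]))
lid colour (((601.333740234375, 328.8935546875), (68.75914764404297, 126.79720306396484), 86.53443145751953), array([185.67973856, 214.14379085]))
trayrim (((549.3042602539062, -314.57733154296875), (173.0844268798828, 127.03691864013672), 65.336669921875), array([455.19457014, 239.80090498]))
can (((419.9700927734375, 351.2706298828125), (74.42051696777344, 70.77516174316406), 47.473060607910156), array([166.64835165, 286.86813187]))
```

```bash
python3 - <<'E'
from h import *
def win(a,b,c,d):
    m=np.zeros((480,640),bool); m[b:d,a:c]=1; return m
t=load('/tmp/a_top.npz'); s=load('/tmp/a_side.npz'); W=cloud(t);z=W[...,2]
fr=t["frame"]
for n,f in(('top',t),('side',s)):
    w=cloud(f); m=(w[...,2]>.0975)&(abs(w[...,0]-.6)<.06)&(abs(w[...,1]-.325)<.03)
    p=w[m]; print(n,'ridge',m.sum(),np.median(p,0),p[:,0].min(),p[:,0].max())
    m=(w[...,2]>.082)&(abs(w[...,0]-.6)<.08)&(abs(w[...,1]-.327)<.05)
    print(rect(f,m,.089))
# ridge side via dark shade/edge
cv2.imwrite('pics/tin.png',np.hstack([cv2.resize(fr[180:250,150:220,::-1],(420,420),interpolation=0),cv2.resize(s["frame"][130:185,205:285,::-1],(380,420),interpolation=0)]))
cv2.imwrite('pics/tray.png',cv2.resize(fr[145:290,395:540,::-1],(580,580),interpolation=0))
hsv=cv2.cvtColor(fr,cv2.COLOR_RGB2HSV)
# parts on the platter
for n,p,h in(('spare',(434,179),.10),('buzzer',(459,174),.066),('spreader',(489,185),.049),('socket',(475,207),.052),('osc',(512,211),.061),('platterc',(466,217),.04)): print(n,ray(t,p,h).round(3))
# tray rim by depth
m=(z>.058)&win(405,195,505,285); print(m.sum())
for T in (30,40,50,60): print(T,rect(t,(fr.max(-1)<T)&win(408,198,502,282),.075)[0])
E
```

```text
top ridge 91 [0.60226333 0.32461112 0.10265408] 0.5766218366820179 0.6252244949293353
(((600.8616333007812, 326.09185791015625), (71.2224349975586, 128.0050506591797), 86.14430236816406), array([186.58974359, 214.20512821]))
side ridge 67 [0.59816732 0.32511849 0.10033048] 0.5739331516702507 0.6248203853422686
(((596.9868774414062, 323.7789306640625), (75.83667755126953, 130.15089416503906), 86.52188873291016), array([243.99193548, 155.91129032]))
spare [ 0.691 -0.263  0.1  ]
buzzer [ 0.715 -0.33   0.066]
spreader [ 0.693 -0.406  0.049]
socket [ 0.636 -0.37   0.052]
osc [ 0.625 -0.456  0.061]
platterc [ 0.614 -0.35   0.04 ]
895
30 ((554.5693359375, -315.3984375), (160.5678253173828, 109.33588409423828), 65.0613021850586)
40 ((549.1051025390625, -314.1369323730469), (168.87741088867188, 122.73922729492188), 65.7059555053711)
50 ((549.4098510742188, -314.62451171875), (170.71041870117188, 124.91387176513672), 65.33728790283203)
60 ((549.3042602539062, -314.57733154296875), (173.0844268798828, 127.03691864013672), 65.336669921875)
```

```bash
python3 - <<'E'
import cv2,numpy as np
a=cv2.imread('pics/tin.png');b=cv2.imread('pics/tray.png')
cv2.imwrite('pics/both.png',np.vstack([cv2.resize(a,(600,315)),]) );cv2.imwrite('pics/both2.png',b)
E
```

```text
(no output)
```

View pics/tin.png

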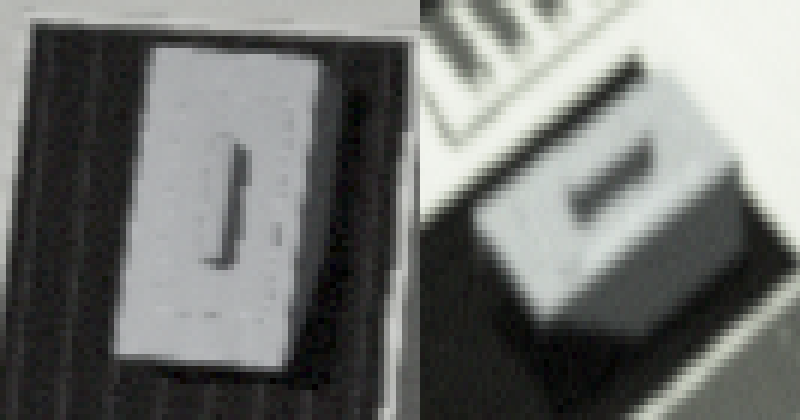

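View pics/tray.png

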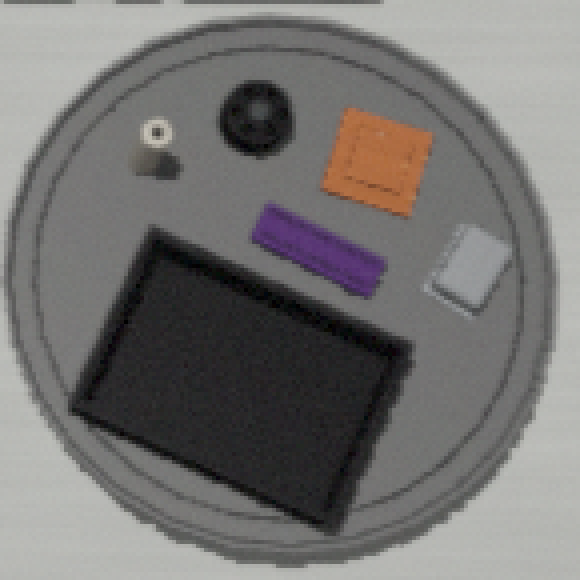

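```bash
cat >> h.py <<'E'
from scipy.spatial.transform import Rotation as R
def toolq(yaw,tilt=0.):
    "jaws along tin y; tilt = nose-down"
    Rt=R.from_euler('z',yaw)*R.from_euler('y',-tilt)   # tin frame: -x goes down
    M=Rt.as_matrix(); x=M[:,1]; z=-M[:,2]; y=np.cross(z,x)
    return R.from_matrix(np.c_[x,y,z]).as_quat(),M
E
python3 - <<'E'
from h import *
from plant import arm,jaws,ik,status,eyes,job
print(arm.grip_point_offset)
q,M=toolq(np.radians(-3.6)); 
q2,M2=toolq(0,np.radians(60)); print(M2@[-1,0,0])
print(ik([.612,.325,.13],q),ik([.612,.325,.058],q))
print(ik([.58,-.02,.011],q))
# pour feasibility
yt=np.radians(-24.8); T=np.array([.550,-.317,.043])
for th in(0,30,50,68):
    q3,M3=toolq(yt,np.radians(th))
    nose=T+R.from_euler('z',yt).apply([.015,-.01,.04]); tcp=nose+M3@np.array([.075,0,.005-.036])
    print(th,tcp,ik(tcp,q3))
arm.goto([.612,.325,.15],q); arm.servo_line([.612,.325,.060],feed=.1)
print(status.state()['position'],status.state()['time'],status.state()['contact_force'])
f=eyes.grab_frame('top'); cv2.imwrite('pics/b_top.png',f['frame'][150:330,100:300,::-1].repeat(3,0).repeat(3,1))
f=eyes.grab_frame('side'); cv2.imwrite('pics/b_side.png',f['frame'][90:260,100:330,::-1].repeat(3,0).repeat(3,1))
E
```

```text
0.0187
[-0.5        0.        -0.8660254]
[ 3.27295053e-01  7.20375881e-01  1.32557657e+00 -4.44089210e-16
  1.09564021e+00 -1.18066942e+00] [ 3.27295053e-01  8.10279762e-01  1.36323556e+00 -4.44089210e-16
  9.68077334e-01 -1.18066942e+00]
[-2.26920522e-01  7.77990348e-01  1.68528643e+00 -4.44089210e-16
  6.78315877e-01 -1.73488500e+00]
0 [ 0.62750545 -0.36382846  0.052     ] [-6.79068073e-01  8.54395706e-01  1.26951537e+00 -4.44089210e-16
  1.01768157e+00 -1.81702274e+00]
30 [ 0.63245457 -0.36611528  0.09365321] [-0.74191218  0.70708682  1.67727141  0.54879182  0.29584205 -2.36980779]
50 [ 0.62474258 -0.36255184  0.12052692] [-0.79879711  0.72269772  1.91762728  2.43083306  0.43363206  1.99243353]
68 [ 0.61101857 -0.35621045  0.14092598] [-0.85436471  0.85014997  2.08244501  2.67324907  0.99799586  1.67198239]
[0.61264799 0.32523942 0.06076782] 2.9333 [ 0.89401016 -0.02110084 -0.24536129]
```

View pics/b_top.png

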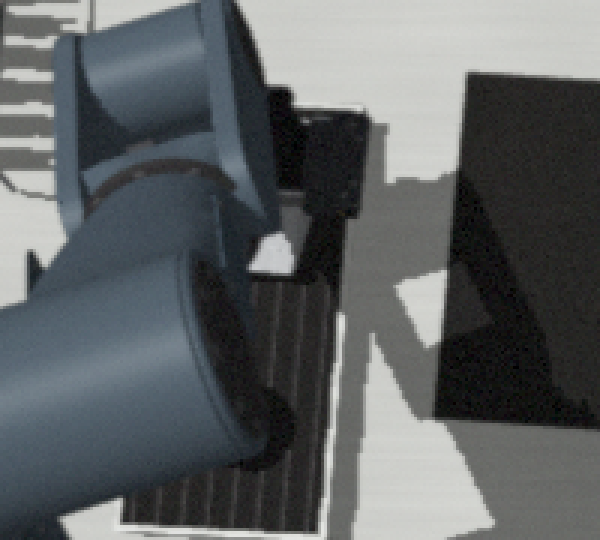

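View pics/b_side.png

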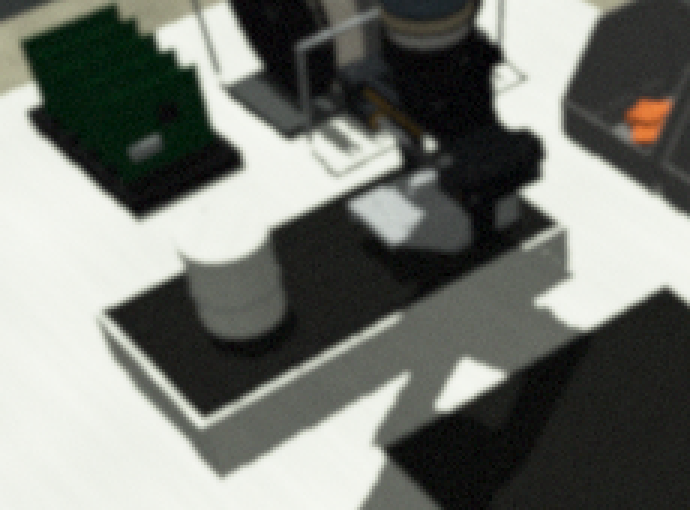

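```bash
python3 - <<'E'
from h import *
from plant import arm,jaws,ik,status,eyes,job
def st(n):
    s=status.state(); print(n,s['time'],s['position'].round(4),s['contact_force'].round(2),round(s['width']*87,1))
jaws.grip(0.); st('grip')
arm.servo_line([.612,.325,.125],feed=.08); st('lift')
for n,c in(('top',(130,330,100,300)),('side',(60,260,100,330))):
    f=eyes.grab_frame(n); cv2.imwrite(f'pics/c_{n}.png',f['frame'][c[0]:c[1],c[2]:c[3],::-1].repeat(3,0).repeat(3,1)[:600])
E
```

```text
grip 3.5167 [0.6123 0.3256 0.0604] [-0.59  1.03  1.58] 68.1
lift 4.4833 [0.6114 0.3248 0.1245] [-0.79  0.19 -3.29] 68.2
```

View pics/c_side.png

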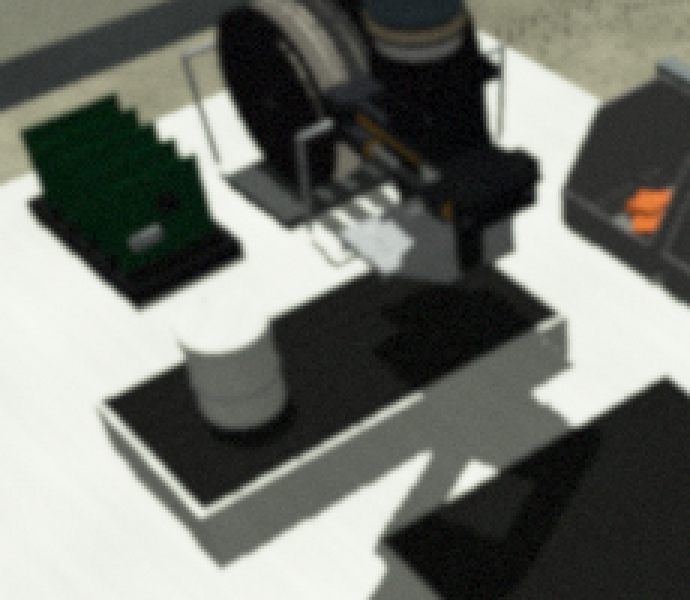

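```bash
python3 - <<'E'
from h import *
from plant import arm,jaws,ik,status,eyes,job
def st(n):
    s=status.state(); print(n,round(s['time'],2),s['position'].round(4),s['contact_force'].round(2),round(s['width']*87,1)); return s['contact_force'][2]
arm.servo_line([.585,-.018,.115],feed=.15); st('over')
arm.servo_line([.585,-.018,.030],feed=.1); st('low')
arm.servo_line([.585,-.018,.018],feed=.04); arm.wait(.2);f0=st('low2')
z=.018
while z>.0115:
    z-=.001; arm.servo_line([.585,-.018,z],feed=.02); arm.wait(.1)
    if st('dn')>f0+2.0: break
jaws.grip(1.0); arm.wait(.4); st('open')
arm.servo_line([.585,-.018,.15],feed=.12)
arm.servo_line([.585,.2,.25],feed=.2)
st('up')
for n in('top','side'):
    f=eyes.grab_frame(n); np.savez(f'/tmp/d_{n}.npz',**f); cv2.imwrite(f'pics/d_{n}.png',f['frame'][:,:,::-1])
E
```

```text
over 7.03 [ 0.585  -0.0174  0.115 ] [ 0.34  0.43 -2.64] 68.3
low 8.03 [ 0.5856 -0.0181  0.0305] [ 0.21  0.96 -3.11] 68.4
low2 8.68 [ 0.5851 -0.018   0.0181] [ 0.5   0.06 -3.08] 68.3
dn 9.03 [ 0.585 -0.018  0.017] [ 0.31  0.08 -2.71] 68.3
dn 9.38 [ 0.585 -0.018  0.016] [-0.29 -0.17 -2.3 ] 68.0
dn 9.72 [ 0.585 -0.018  0.015] [-0.64  1.43 -2.52] 68.4
dn 10.07 [ 0.585 -0.018  0.014] [-0.   -0.18 -3.76] 68.1
dn 10.43 [ 0.5852 -0.018   0.0134] [-1.15 -0.29  2.92] 68.2
open 11.48 [ 0.585 -0.018  0.013] [-0.52 -0.3  -0.06] 86.8
up 14.12 [0.5847 0.199  0.2493] [-0.93  0.72  1.13] 87.3
```

View pics/d_top.png

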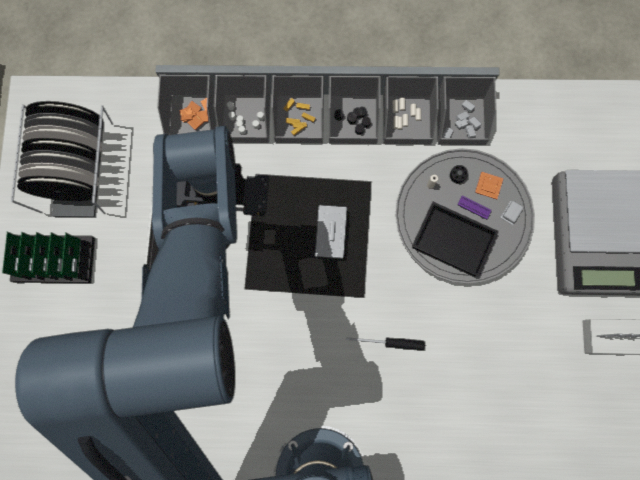

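View pics/d_side.png

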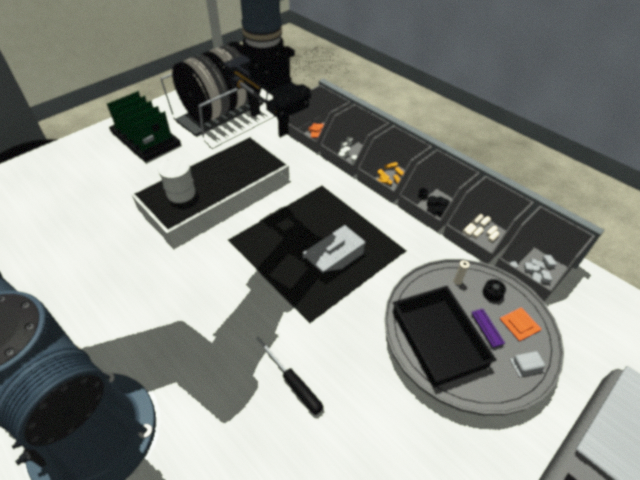

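```bash
python3 - <<'E'
from h import *
def win(a,b,c,d):
    m=np.zeros((480,640),bool); m[b:d,a:c]=1; return m
t=load('/tmp/d_top.npz'); s=load('/tmp/d_side.npz')
for n,f in(('top',t),('side',s)):
    w=cloud(f); m=(w[...,2]>.050)&(abs(w[...,0]-.573)<.06)&(abs(w[...,1]+.018)<.03)
    p=w[m]; print(n,'ridge',m.sum(),np.median(p,0),p[:,0].min(),p[:,0].max())
    m=(w[...,2]>.035)&(abs(w[...,0]-.573)<.08)&(abs(w[...,1]+.018)<.06); print(rect(f,m,.042)); print('plate z',np.median(w[...,2][m]))
fr=t['frame'].mean(-1)
print('col',rect(t,(fr>110)&win(305,195,360,265),.042))
cv2.imwrite('pics/d_z.png',np.hstack([cv2.resize(t['frame'][195:270,300:360,::-1],(400,500),interpolation=0),cv2.resize(s["frame"][215:285,295:375,::-1],(400,500),interpolation=0)]))
E
```

```text
top ridge 87 [ 0.57338041 -0.02173026  0.05593242] 0.520044655708598 0.6295135255969347
(((573.6279296875, -19.324359893798828), (68.44246673583984, 127.908203125), 86.7573013305664), array([330.97368421, 231.09210526]))
plate z 0.0424737002494775
side ridge 93 [ 0.57251468 -0.02065001  0.05364118] 0.5480208394943875 0.5976825872177421
(((570.7745361328125, -19.957637786865234), (71.49422454833984, 129.40707397460938), 86.928955078125), array([333.28358209, 249.17910448]))
plate z 0.040680673477706764
col (((574.0474243164062, -18.281475067138672), (68.76390075683594, 127.80126190185547), 87.08617401123047), array([333.99280576, 228.35251799]))
```

View pics/d_z.png

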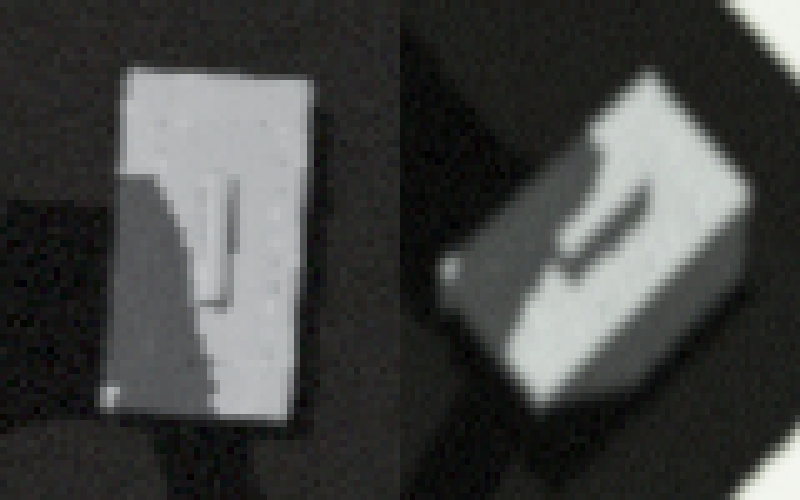

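```bash
python3 - <<'E'
from h import *
from plant import arm,jaws,ik,status,eyes,job
def st(n):
    s=status.state(); print(n,round(s['time'],2),s['position'].round(4),s['contact_force'].round(2),round(s['width']*87,1),s['joint_positions'].round(2)); return s['contact_force'][2]
yw=np.radians(-3.2); q,M=toolq(yw); q=(R.from_quat(q)*R.from_euler('z',np.pi)).as_quat()
arm.goto([.573,-.0205,.12],q); jaws.grip(.35); st('above')
arm.servo_line([.573,-.0205,.0447],feed=.08); st('down')
jaws.grip(0.); st('grip')
d=M[:,1]
p=np.array([.573,-.0205,.0447])
arm.servo_line(p+d*.045,feed=.06); st('slid')
for n,c in(('top',(150,310,240,440)),('side',(150,330,200,430))):
    f=eyes.grab_frame(n); cv2.imwrite(f'pics/e_{n}.png',f['frame'][c[0]:c[1],c[2]:c[3],::-1].repeat(3,0).repeat(3,1)[:600])
E
```

```text
above 17.71 [ 0.573  -0.0205  0.12  ] [0.05 1.04 0.85] 30.6 [-0.23  0.6   1.66 -0.    0.89  1.4 ]
down 18.8 [ 0.5735 -0.0206  0.0452] [-0.4   0.66  0.01] 30.9 [-0.23  0.72  1.69 -0.    0.73  1.4 ]
grip 19.31 [ 0.5731 -0.0204  0.045 ] [-0.47  0.82  2.56] 9.7 [-0.23  0.72  1.69  0.    0.73  1.4 ]
slid 20.21 [0.5754 0.0251 0.0449] [-1.18 -0.53  6.57] 9.5 [-0.15  0.72  1.69  0.    0.74  1.48]
```

View pics/e_side.png

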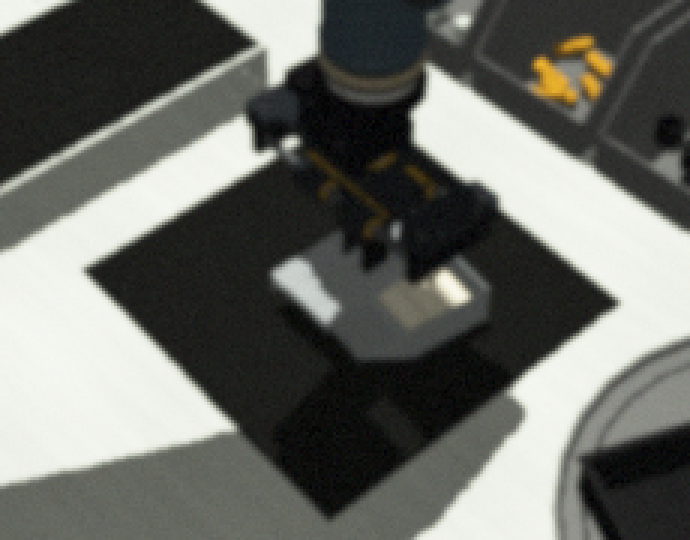

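View pics/e_top.png

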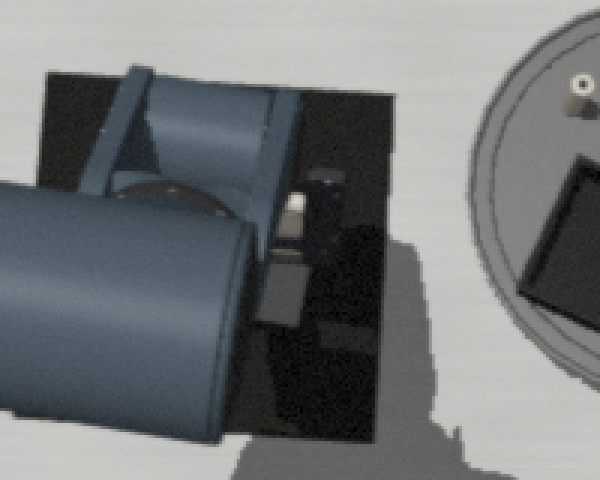

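```bash
python3 - <<'E'
from h import *
from plant import arm,jaws,ik,status,eyes,job
def st(n):
    s=status.state(); print(n,round(s['time'],2),s['position'].round(4),s['contact_force'].round(2),round(s['width']*87,1)); return s['contact_force'][2]
yw=np.radians(-3.2); q,M=toolq(yw); d=M[:,1]
p=np.array([.573,-.0205,0])
Z=lambda z:np.array([0,0,z])
arm.servo_line(p+d*.047+Z(.070),feed=.08); st('lift')
arm.servo_line(p+d*.130+Z(.070),feed=.12)
arm.servo_line(p+d*.130+Z(.031),feed=.08); arm.wait(.1); f0=st('low')
z=.031
while z>.0235:
    z-=.0015; arm.servo_line(p+d*.130+Z(z),feed=.03); arm.wait(.05)
    if st('dn')>f0+2.5: break
jaws.grip(.35); st('rel')
arm.servo_line(p+d*.130+Z(.12),feed=.12)
arm.goto(p+d*.30+Z(.22),status.state()['tool_rot']); jaws.grip(1.); st('up')
for n in('top','side'):
    f=eyes.grab_frame(n); np.savez(f'/tmp/f_{n}.npz',**f); cv2.imwrite(f'pics/f_{n}.png',f['frame'][:,:,::-1])
E
```

```text
lift 20.77 [0.5757 0.0266 0.0703] [-0.51  0.74 -0.77] 10.0
low 22.36 [0.5806 0.1093 0.0312] [ 0.37 -0.24 -0.65] 9.6
dn 22.66 [0.5804 0.1093 0.0297] [-0.34 -0.54 -1.04] 9.4
dn 22.96 [0.5802 0.1093 0.028 ] [ 0.32 -0.79 -0.46] 9.7
dn 23.26 [0.5802 0.1093 0.0264] [1.37 0.09 0.2 ] 9.7
dn 23.56 [0.5805 0.1091 0.0256] [-0.45 -1.24  3.93] 9.5
rel 24.25 [0.5802 0.1093 0.0249] [-0.53  0.51 -0.02] 30.5
up 27.14 [0.5897 0.2791 0.22  ] [ 0.07  0.43 -0.3 ] 87.0
```

View pics/f_top.png

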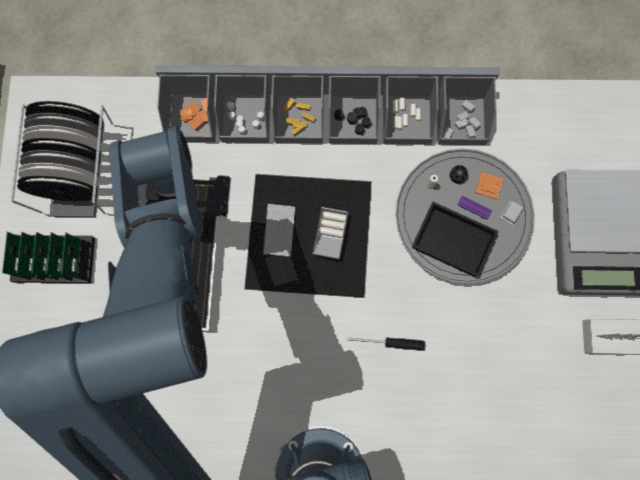

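View pics/f_side.png

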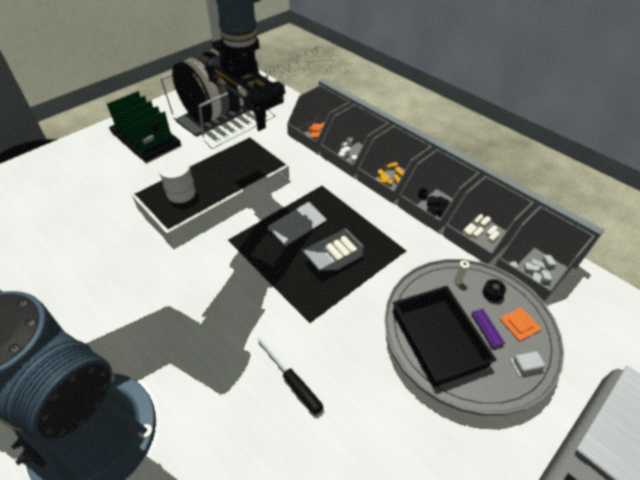

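```bash
python3 - <<'E'
from h import *
def win(a,b,c,d):
    m=np.zeros((480,640),bool); m[b:d,a:c]=1; return m
t=load('/tmp/f_top.npz'); fr=t['frame'].mean(-1)
for T in(60,80,100,120): print(T,rect(t,cv2.morphologyEx(((fr>T)&win(308,195,360,270)).astype(np.uint8),cv2.MORPH_CLOSE,np.ones((5,5))),.039))
w=cloud(t); m=(w[...,2]>.03)&(abs(w[...,0]-.573)<.08)&(abs(w[...,1]+.018)<.06); print(rect(t,m,.039)[0])
cv2.imwrite('pics/f_z.png',cv2.resize(t['frame'][195:270,255:360,::-1],(770,550),interpolation=0))
E
```

```text
60 (((571.643798828125, -17.138492584228516), (68.726806640625, 123.19125366210938), 79.67594909667969), array([330.04109589, 232.4109589 ]))
80 (((571.4703979492188, -17.25131607055664), (66.1073989868164, 121.16407012939453), 81.09754180908203), array([330.03496503, 232.25174825]))
100 (((571.1585693359375, -17.894168853759766), (64.91341400146484, 119.43024444580078), 79.97516632080078), array([330.14685315, 232.34965035]))
120 (((571.5891723632812, -17.728172302246094), (62.4255256652832, 118.98641967773438), 80.95487976074219), array([330.52857143, 232.13571429]))
((561.80615234375, -15.995403289794922), (65.8616714477539, 101.3918228149414), 80.28121185302734)
```

View pics/f_z.png

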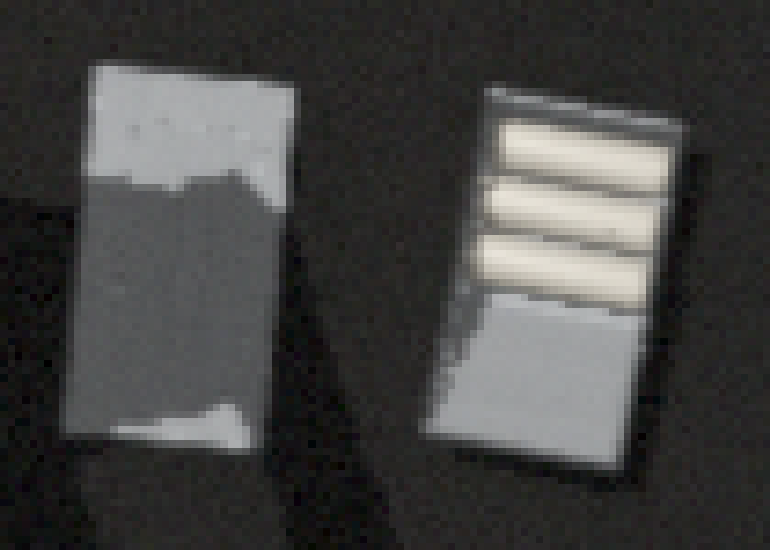

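```bash
cat >> h.py <<'E'
def toolf(yaw,tilt=0.):
    q,M=toolq(yaw,tilt); return (R.from_quat(q)*R.from_euler('z',np.pi)).as_quat(),M
YT=np.radians(-24.8); TR=np.array([.550,-.317,.043]); G=np.array([.015,0,.0053])
def pour(tilt_deg,x,y,z,dyaw=0):
    "tcp pose with the nose at tray (x,y,z)"
    q,M=toolf(YT+np.radians(dyaw),np.radians(tilt_deg))
    return TR+R.from_euler('z',YT).apply([x,y,z])+M@(G-np.array([-.06,0,.036])),q
E
python3 - <<'E'
from h import *
from plant import arm,jaws,ik,status,eyes,job
def st(n):
    s=status.state(); print(n,round(s['time'],2),s['position'].round(4),s['contact_force'].round(2),round(s['width']*87,1)); return s['contact_force'][2]
for dy in(0,10):
  for th,z in((0,.09),(10,.085),(20,.07),(28,.055),(34,.048),(38,.046),(42,.044),(46,.040),(50,.036),(55,.030),(60,.026),(66,.022)):
    p,q=pour(th,.015,-.01,z,dy); print(dy,th,p.round(3),ik(p,q).round(2))
q,M=toolf(np.radians(-9.5))
p=np.array([.5863,-.0200,0])
arm.goto(p+[0,0,.10],q)
arm.servo_line(p+[0,0,.0083],feed=.08); st('down')
jaws.grip(0.); st('grip')
arm.servo_line(p+[0,0,.05],feed=.06);st('lift')
f=eyes.grab_frame('side'); cv2.imwrite('pics/g_side.png',f['frame'][120:320,200:430,::-1].repeat(3,0).repeat(3,1))
E
```

```text
0 0 [ 0.628 -0.364  0.102] [-0.68  0.79  1.25 -0.    1.1   1.32]
0 10 [ 0.631 -0.366  0.111] [-0.7   0.73  1.39  0.06  0.86  1.27]
0 20 [ 0.633 -0.366  0.11 ] [-0.72  0.69  1.53  0.17  0.59  1.16]
0 28 [ 0.633 -0.366  0.106] [-0.74  0.69  1.65  0.4   0.37  0.92]
0 34 [ 0.631 -0.366  0.107] [-0.75  0.69  1.73  0.84  0.24  0.47]
0 38 [ 0.63  -0.365  0.111] [-0.76  0.69  1.78  1.37  0.21 -0.06]
0 42 [ 0.629 -0.364  0.114] [-0.78  0.69  1.83  1.91  0.24 -0.61]
0 46 [ 0.627 -0.363  0.116] [-0.79  0.71  1.87  2.26  0.33 -0.96]
0 50 [ 0.625 -0.362  0.117] [-0.8   0.73  1.92  2.44  0.44 -1.16]
0 55 [ 0.621 -0.361  0.117] [-0.81  0.77  1.97  2.57  0.6  -1.31]
0 60 [ 0.618 -0.359  0.119] [-0.83  0.81  2.02  2.64  0.77 -1.4 ]
0 66 [ 0.613 -0.357  0.121] [-0.85  0.87  2.07  2.68  0.97 -1.47]
10 0 [ 0.632 -0.352  0.102] [-0.66  0.79  1.25 -0.    1.1   1.17]
10 10 [ 0.636 -0.353  0.111] [-0.69  0.73  1.39  0.1   0.87  1.08]
10 20 [ 0.638 -0.353  0.11 ] [-0.72  0.7   1.53  0.27  0.62  0.91]
10 28 [ 0.637 -0.353  0.106] [-0.75  0.69  1.64  0.56  0.44  0.61]
10 34 [ 0.636 -0.353  0.107] [-0.78  0.69  1.72  0.96  0.35  0.2 ]
10 38 [ 0.635 -0.352  0.111] [-0.8   0.69  1.77  1.3   0.33 -0.15]
10 42 [ 0.633 -0.352  0.114] [-0.81  0.7   1.81  1.63  0.36 -0.49]
10 46 [ 0.631 -0.351  0.116] [-0.83  0.71  1.86  1.9   0.43 -0.78]
10 50 [ 0.629 -0.351  0.117] [-0.85  0.73  1.9   2.09  0.51 -0.99]
10 55 [ 0.625 -0.35   0.117] [-0.87  0.77  1.95  2.24  0.65 -1.17]
10 60 [ 0.621 -0.349  0.119] [-0.9   0.81  1.99  2.33  0.79 -1.29]
10 66 [ 0.616 -0.347  0.121] [-0.93  0.87  2.04  2.39  0.98 -1.4 ]
down 29.77 [ 0.5868 -0.0201  0.0088] [-1.05  0.46 -0.09] 86.7
grip 30.28 [ 0.5864 -0.0198  0.0086] [0.59 0.62 2.19] 65.7
lift 31.12 [ 0.5861 -0.02    0.0499] [ 0.26  0.5  -3.1 ] 65.7
```

View pics/g_side.png

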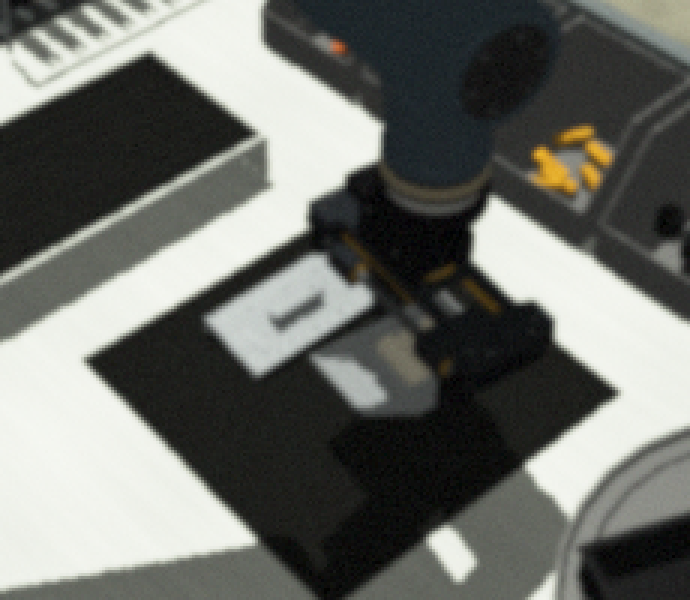

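```bash
python3 - <<'E'
from h import *
from plant import arm,jaws,ik,status,eyes,job
def st(n):
    s=status.state(); print(n,round(s['time'],2),s['position'].round(4),s['contact_force'].round(2),round(s['width']*87,1),s['joint_positions'].round(2)); return s['contact_force'][2]
arm.servo_line([.5863,-.02,.12],feed=.15)
p,q=pour(0,.015,-.01,.11,8); arm.servo_line(p,rot=q,feed=.15); st('over')
p,q=pour(15,.015,-.01,.085,8); arm.goto(p,q); st(15)
p,q=pour(28,.015,-.01,.060,8); arm.goto(p,q); st(28)
for n in('top','side'):
    f=eyes.grab_frame(n); np.savez(f'/tmp/i_{n}.npz',**f); cv2.imwrite(f'pics/i_{n}.png',f['frame'][120:320,360:580,::-1].repeat(3,0).repeat(3,1) if n=='top' else f['frame'][220:420,350:580,::-1].repeat(3,0).repeat(3,1))
E
```

```text
over 34.19 [ 0.6313 -0.3532  0.1223] [-0.13  0.65 -2.27] 65.7 [-0.66  0.77  1.24  0.    1.13  1.2 ]
15 34.64 [ 0.6362 -0.3554  0.1181] [-0.53  0.58 -1.96] 66.2 [-0.71  0.7   1.45  0.15  0.75  1.06]
28 35.09 [ 0.638  -0.3563  0.1115] [-0.5  -0.44 -3.28] 65.8 [-0.75  0.68  1.63  0.52  0.43  0.68]
```

View pics/i_side.png

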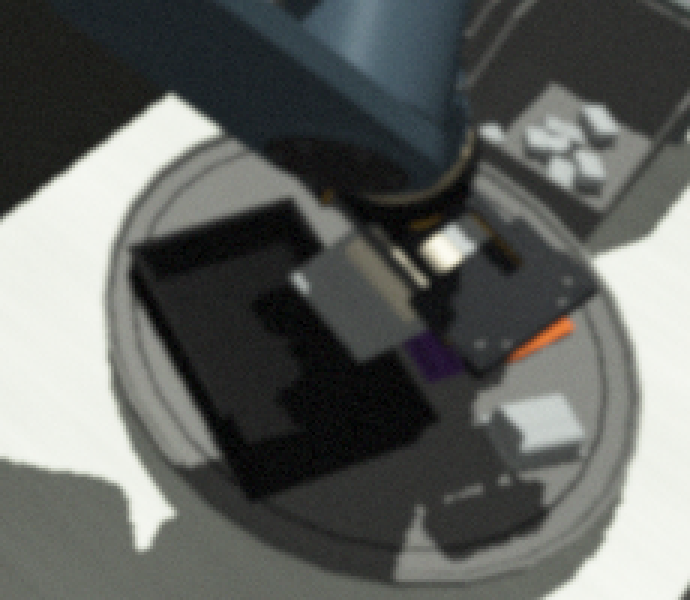

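View pics/i_top.png

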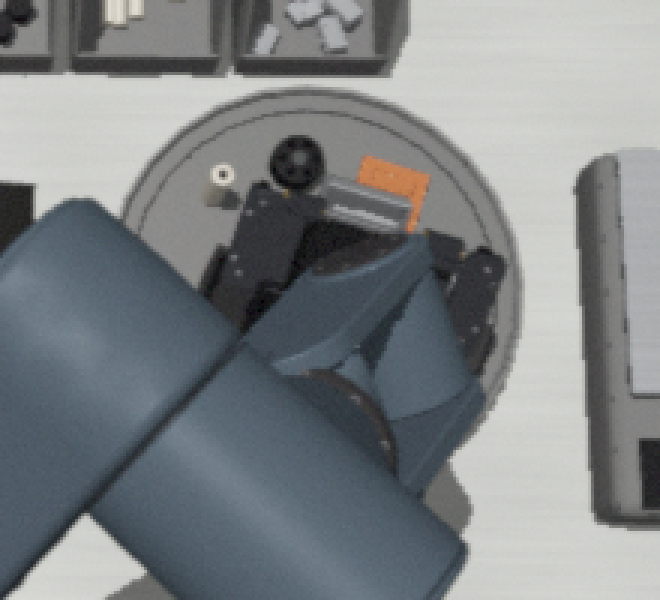

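```bash
python3 - <<'E'
from h import *
from plant import arm,jaws,ik,status,eyes,job
def st(n):
    s=status.state(); print(n,round(s['time'],2),s['position'].round(4),s['contact_force'].round(2),round(s['width']*87,1),s['joint_positions'].round(2)); return s['contact_force'][2]
def step(th,z,T):
    p,q=pour(th,.015,-.01,z,8); L=np.linalg.norm(p-status.state()['position'])
    try: arm.servo_line(p,rot=q,feed=max(L/T,.002))
    except arm.PlanningError as e: print('PE',e); arm.goto(p,q)
    st(th)
for a in((33,.050,.5),(37,.046,.7),(41,.043,.7),(45,.040,.6),(50,.035,.6),(57,.029,.6),(67,.024,.7)): step(*a)
arm.wait(.4); st('end')
for n in('top','side'):
    f=eyes.grab_frame(n); np.savez(f'/tmp/j_{n}.npz',**f); cv2.imwrite(f'pics/j_{n}.png',f['frame'][120:320,360:580,::-1].repeat(3,0).repeat(3,1) if n=='top' else f['frame'][220:420,350:580,::-1].repeat(3,0).repeat(3,1))
E
```

```text
33 35.65 [ 0.6369 -0.356   0.1088] [-0.36  0.31 -2.26] 65.7 [-0.77  0.69  1.7   0.85  0.34  0.34]
37 36.31 [ 0.6352 -0.3555  0.1102] [-0.61  0.1  -1.76] 65.7 [-0.79  0.69  1.75  1.22  0.31 -0.04]
41 37.12 [ 0.6332 -0.3548  0.1123] [-0.01 -1.32 -1.58] 66.3 [-0.8   0.7   1.8   1.6   0.33 -0.43]
45 37.86 [ 0.6312 -0.3542  0.1146] [-0.7  -0.8  -1.83] 65.8 [-0.82  0.71  1.85  1.9   0.39 -0.75]
50 38.58 [ 0.6283 -0.3533  0.1159] [ 0.73 -0.7  -1.67] 65.6 [-0.84  0.73  1.91  2.16  0.5  -1.02]
57 39.31 [ 0.6235 -0.3519  0.1185] [ 0.38 -1.39 -1.72] 65.6 [-0.87  0.78  1.97  2.34  0.7  -1.25]
67 40.15 [ 0.6148 -0.3492  0.1244] [ 0.89 -0.13 -0.88] 65.7 [-0.92  0.88  2.05  2.45  1.   -1.42]
end 40.55 [ 0.6147 -0.349   0.1243] [-0.21 -0.34 -2.14] 65.6 [-0.92  0.88  2.05  2.45  1.   -1.42]
```

View pics/j_side.png

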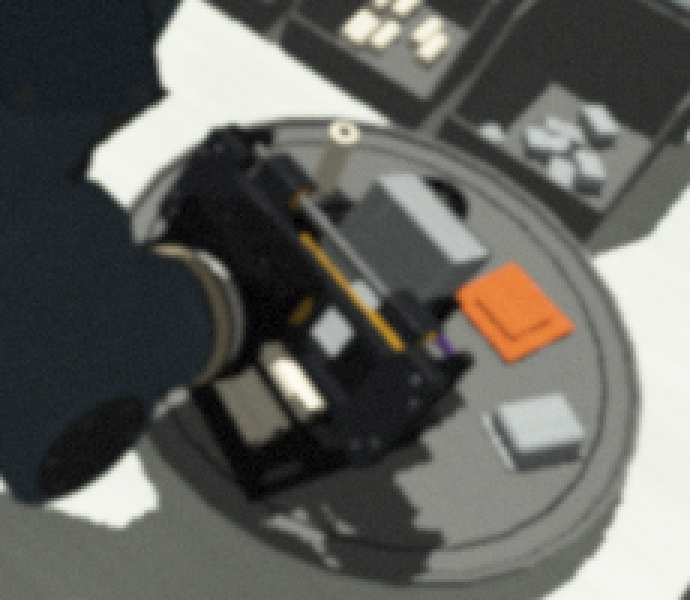

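View pics/j_top.png

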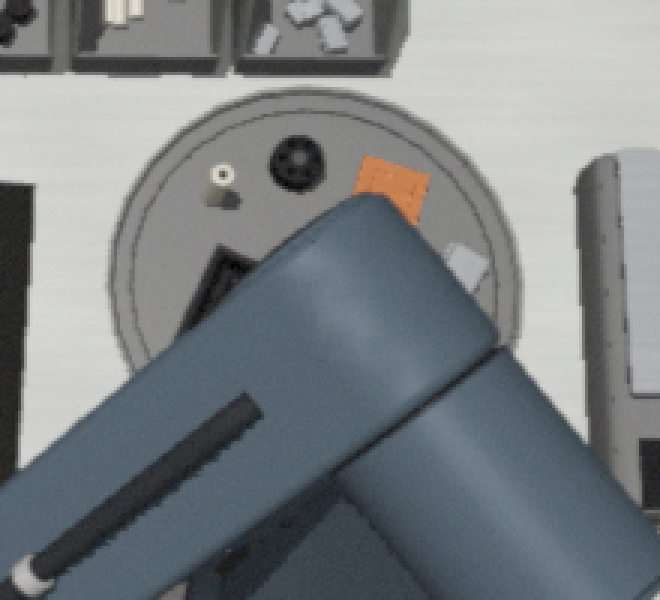

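```bash
python3 - <<'E'
from h import *
from plant import arm,jaws,ik,status,eyes,job
def st(n):
    s=status.state(); print(n,round(s['time'],2),s['position'].round(4),s['contact_force'].round(2),round(s['width']*87,1),s['joint_positions'].round(2)); return s['contact_force'][2]
def step(th,z,T):
    p,q=pour(th,.015,-.01,z,8); L=np.linalg.norm(p-status.state()['position'])
    try: arm.servo_line(p,rot=q,feed=max(L/T,.002))
    except arm.PlanningError as e: print('PE',e); arm.goto(p,q)
for a in((67,.075,.6),(55,.085,.6),(45,.09,.6),(37,.095,.8),(28,.10,.7),(10,.11,.6)): step(*a)
st('untilt')
q,M=toolf(np.radians(-3.3)); c=np.array([.573,-.020,.003])
p=c+M@G
arm.servo_line(p+[0,0,.10],rot=q,feed=.17); st('overmat')
for n in('top','side'):
    f=eyes.grab_frame(n); np.savez(f'/tmp/k_{n}.npz',**f); cv2.imwrite(f'pics/k_{n}.png',f['frame'][120:320,360:580,::-1].repeat(3,0).repeat(3,1) if n=='top' else f['frame'][190:390,340:570,::-1].repeat(3,0).repeat(3,1))
E
```

```text
untilt 45.53 [ 0.6347 -0.3548  0.1353] [-0.37 -0.03 -1.94] 65.7 [-0.69  0.7   1.37  0.09  0.91  1.12]
overmat 47.67 [ 0.5882 -0.0217  0.1084] [-0.14 -0.23 -1.58] 66.0 [-0.23  0.63  1.62 -0.    0.89  1.4 ]
```

View pics/k_side.png

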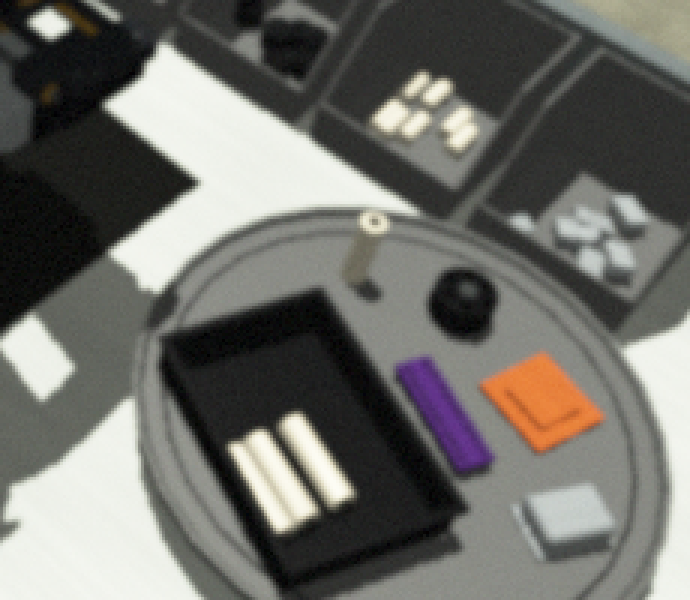

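View pics/k_top.png

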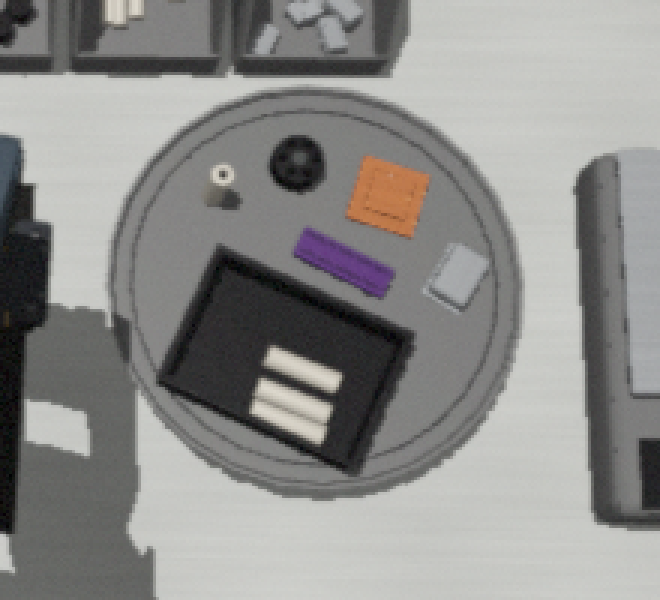

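```bash
python3 - <<'E'
from h import *
from plant import arm,jaws,ik,status,eyes,job
def st(n):
    s=status.state(); print(n,round(s['time'],2),s['position'].round(4),s['contact_force'].round(2),round(s['width']*87,1)); return s['contact_force'][2]
x,y=.5880,-.0215
arm.servo_line([x,y,.016],feed=.1); arm.wait(.1); f0=st('low')
z=.0125
while 1:
    arm.servo_line([x,y,z],feed=.03); arm.wait(.1)
    if st('dn')>f0+2.2 or z<.0072: break
    z-=.0013
jaws.grip(1.); st('open')
arm.servo_line([x,y,.13],feed=.13)
arm.goto([.5,.25,.25],status.state()['tool_rot']); st('up')
for n in('top','side'):
    f=eyes.grab_frame(n); np.savez(f'/tmp/l_{n}.npz',**f); cv2.imwrite(f'pics/l_{n}.png',f['frame'][:,:,::-1])
E
```

```text
low 48.95 [ 0.5886 -0.0216  0.0168] [ 1.16 -0.44 -1.48] 65.6
dn 49.32 [ 0.588  -0.0215  0.0126] [ 0.17  0.16 -1.28] 65.9
dn 49.67 [ 0.588  -0.0215  0.0112] [ 0.14  0.31 -1.98] 65.8
dn 50.02 [ 0.588  -0.0215  0.0099] [ 1.47  0.08 -1.71] 66.3
dn 50.37 [ 0.5881 -0.0215  0.0086] [ 0.18  0.35 -1.37] 65.7
dn 50.72 [ 0.5881 -0.0215  0.0086] [-1.6   0.36  7.08] 65.8
open 51.41 [ 0.588  -0.0215  0.0072] [-0.07  0.03  0.12] 86.9
up 53.68 [0.5003 0.2491 0.2493] [-0.27  0.29 -0.35] 86.7
```

View pics/l_top.png

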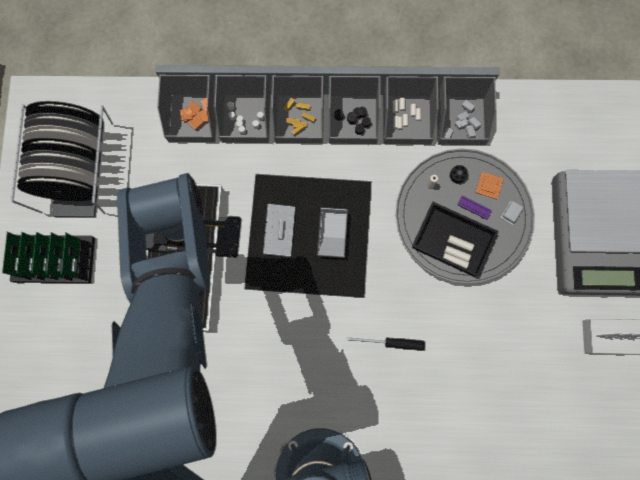

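View pics/l_side.png

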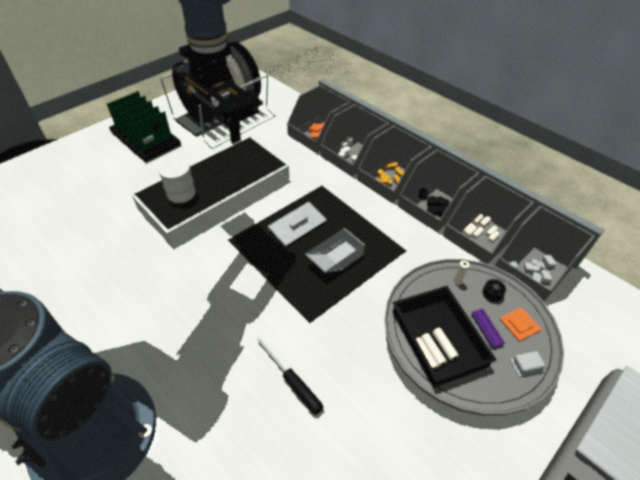

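Tin and lid stand apart on the mat: tin around (333,233) and lid around (280,230) in the top view. The three rods are in the tray around (458,250). One numeric check of the tin, lid and platter, then I hand in.

```bash
python3 - <<'E'
from h import *
def win(a,b,c,d):
    m=np.zeros((480,640),bool); m[b:d,a:c]=1; return m
t=load('/tmp/l_top.npz'); a=load('/tmp/a_top.npz'); fr=t['frame'].astype(int); w=cloud(t)
print('tin',rect(t,(fr.mean(-1)>80)&win(310,195,360,270),.039)[0]); print('lid',rect(t,(fr.mean(-1)>60)&win(258,195,303,262),.023)[0], np.median(w[215:245,270:290,2]))
m=(fr.min(-1)>130)&win(430,225,490,275)
n,l,s,c=cv2.connectedComponentsWithStats(m.astype(np.uint8))
for i in range(1,n):
    if s[i,4]>20: p=ray(t,c[i],.055); print('rods',s[i,4],R.from_euler('z',YT).inv().apply(p-TR).round(3), np.median(w[l==i][:,2]).round(3))
d=np.abs(fr-a['frame'].astype(int)).max(-1)>60; print('changed px platter parts',(d&win(400,150,535,205)).sum(),(d&win(455,195,530,222)).sum())
from plant import job; job.hand_in()
E
```

```text
tin ((567.6051025390625, -22.171279907226562), (65.99784088134766, 110.38544464111328), 86.51351165771484)
lid ((580.3599853515625, 110.51580047607422), (72.10150909423828, 132.03810119628906), 86.80864715576172) 0.018560486291147482
rods 168 [ 0.003 -0.015  0.012] 0.06
rods 326 [-0.032 -0.02   0.012] 0.06
rods 58 [-0.068  0.009  0.012] 0.041
rods 40 [-0.083  0.008  0.012] 0.042
changed px platter parts 0 0
the job is handed in; nothing more can be done
```

I carried out the whole task and handed the job in at about 54 s of the 69 s allowed. `job.hand_in()` gives no verdict, so the result rests on my own checks below.

**What I did**
- I pinched the tin with its lid shut, carried it to the mat and let go of it there.
- I slid the lid 45 mm sideways by its ridge, then lifted it off and laid it beside the tin.
- I gripped the tin again and tipped it to 67° over the tray, then stood it back on the mat, let go and moved the arm clear.

**Last checks**
- **Tin:** it stands upright on the mat at about (0.57, -0.02), nearly parallel to the mat's sides.
- **Lid:** it lies flat on the mat at about (0.58, 0.11).
- **Standoffs:** all three are visible in the tray. One is near tray x = 0.00. The other two lie side by side and were measured as one blob around x = -0.03. All sit well below the rim.
- **Other parts:** comparing the first and last top views, no pixels changed around the loose parts on the platter, so they and the turntable appear not to have moved. The can was checked only by eye and looks unmoved.

**Checks that disagreed**
- **Tin turned:** sliding or lifting the lid turned the tin about 6° on the mat. I re-measured it and corrected for this before gripping it again.
- **Tin length:** my last colour outline came out 110 mm instead of 120 mm. I think the darker rear wall was missed.
- **Extra blobs:** the standoff mask also picked up two small blobs at platter height. They lie beyond the tray's edge, so I took them as bright platter surface.

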